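# Route workshop air to the quick coupler

## Robot

A 6-joint arm with a two-finger parallel gripper is mounted at the origin on the work surface. World frame = base frame: x ahead of the robot, y to its left, z up, the work surface at z = 0. Lengths are in m, angles in degrees, forces in N, time in s.
With the tool pointing down it reaches from about 0.4 to 0.825 m from the base axis. Payload 7 kg.
Tool frame: the origin (TCP) lies between the finger pads; the fingertips stand 19 mm ahead of it and the grasp point (between the pads) is the TCP; x points along the fingers, y is the direction in which the jaws open and shut, and the axes are right-handed (so a half turn about x gives the same grasp; the last joint's range is limited). The gripper opens to 88 mm and grips with 3 to 60 N. Pads are 19 mm wide; open, the fingers measure 130 mm over their backs; the gripper's body (78 mm by 193 mm) begins 47 mm behind the grasp point.
Start: joints at [92.08, 20.546, 0.682, 0, -70.136, -16.507], TCP at [0.168, 0.654, 0.246] pointing down, gripper open.
Joint ranges: [-176.03, 176.03], [-82.01, 121.73], [-58.28, 71.71], [-173.87, 95.51], [-174.79, -0.11], [-173.66, 173.66]. Speed limits (degrees/s): [136.94, 136.94, 172.46, 180, 180, 180].

## Interface

Orientations are given as [roll, pitch, yaw] about the fixed x, y, z axes, in that order (R = Rz(yaw) Ry(pitch) Rx(roll)).
In Python, from plant import r gives the robot as it stands.
- The arm moves only by the tool send_rows, never from a script. Its argument "plan" is a list of rows, each a list of 2 entries, a list of its own where there are three numbers: the shift along the tool's x, y, z scaled (see below), then the turn, a rotation vector about the tool's x, y, z scaled (see below). A call has exactly 5 rows; each row is the pose to reach, as a shift and turn from the pose measured when the call began, along the tool's axes at that moment; what a row does not reach only later rows make up. The controller multiplies each number of a shift by 0.15 m and each number of a turn by pi/4 rad. A row lasts 1/10 s, in which the tool goes at most 50 mm and 8.59 degrees, less where a joint would pass 70% of its speed; a pose out of reach is approached as far as the arm can. A call with a number of a shift or a turn outside -1 to 1 is refused whole. A call with a gripper value outside its range is refused whole. "jaw" is the opening, from -1 (shut) to 1 (fully open), so that 0 is half open, set as the call begins (left out, the last holds). The fingers move at their own pace and stop on an object; "force" is the grip in N (left out, the last holds). Time passes only in rows, so rows that repeat a pose let the fingers close, or fill a call up. It gives the time, the measured TCP pose, the force and the opening at its end, in the units of the state.
- r.get_state(): the state, without advancing time (a new reading comes with each control period).
- r.capture(name): name is "side" or "top"; returns a dict with "color" (420x560x3 uint8, red, green, blue), "range_z" (420x560 float32, m along the optical axis (not along the pixel's ray), 0 where there is no reading), "mtx" (3x3 intrinsics, pixels), "pose" (4x4, takes a point from camera to world coordinates). Camera axes: x right, y down, z forward; pixel columns grow to the right and rows downward; lengths in m; the calibration is good to about 2 mm. A picture is of the moment at which its call begins.
- r.close_job(): hands the job in, once; it reports no verdict.
Trained networks look in a picture, given as the dict that the camera call returned (one of the last four; its "shot" number tells which), for a name from the list of things; names that differ only in an ending like _2 or _b are one class to them, and where a whole thing is asked for, a point or a joint stands for the part that bears it (a point fixed in the world has none). Each returns a list of dicts, best first, with "score" (0 to 1); they miss things now and then, are a little off and sometimes report something else, mostly with a low value. They report only what shows in the picture. A call takes as long as a camera call.
- r.find_in(picture, target): "uv" ([column, row] in pixels, amid what is visible of it).
- r.trace(picture, target): "mask" (420x560 bool, what is visible of it) and "uv" ([column, row] in pixels, amid what is visible of it).
The state is a dict: "time_s": time; "joints": joint angles; "qd": joint speeds; "joint_torque": joint torques, N m; "tcp_pos": TCP position; "eef_rot": TCP orientation; "contact_force": force on the tool from outside, world axes, zero at the start; "moment": the same for the moment, N m; "gripper_width": finger opening in m.
Only numpy, scipy, OpenCV 4.12 (cv2) and the standard library are available. Lean on these libraries where they do the work, as an engineer would, in place of code of your own. Each camera call takes 0.05 s, during which the arm holds its last target. There are 200 camera calls.

## Task

On the bench air manifold, push the selector lever round with a fingertip until it points straight at the outlet that carries the tall quick coupler, and leave it there. Then turn the air on: push the shut-off lever on the supply pipe round, away from the block, until it lies in line with the pipe, fully against its stop. Only push the levers, do not pinch them between the fingers, and leave the tin, wrench and mug where they are.

Things in the scene. Friction and masses are not known exactly. Their poses are not given: they have to be found in the camera images.
- manifold: round flat aluminium block fixed on the bench, 230 mm across, 35 mm high; origin under its centre on the bench, which is also the vertical axis of the selector lever. Its -y axis runs along the supply pipe (20 mm thick, centre 22 mm above the bench, from the block's edge to 320 mm from the block's centre, lying on a low foot at its end). Four outlets stand on its top on a circle of 95 mm radius, 50 and 100 degrees either side of its +y axis
- selector (a joint): selector lever, a horizontal dark steel bar over the middle of the block, 16 mm wide, pointed end 80 mm from the pivot, between 55 and 79 mm above the bench (20 mm of free space beneath it over the block); hub 34 mm across. Angle in rad: 0 points along the block's +y (away from the supply pipe), positive is counter-clockwise from above, stops at +-2.1. It turns stiffly (0.2 N m) and stays where it is left
- selector_aim (a point): point on the selector lever's centreline prolonged past its end, 95 mm from the pivot (as far out as the outlets), 67 mm above the bench; it moves with the lever
- coupler: quick coupler on one of the four outlets (which one varies): brass, upright, stepped, 23 mm in diameter, 45 mm tall, its top 80 mm above the bench; origin at the centre of its foot, on the block's top 35 mm above the bench. Fixed. The other three outlets carry flat brass plugs 22 mm in diameter and 10 mm tall
- supply (a joint): shut-off lever of the ball valve on the supply pipe, a horizontal bright steel bar 16 mm wide, pointed end 90 mm from its pivot, between 55 and 79 mm above the bench; hub 24 mm across. Angle in rad: 0 lies across the pipe, pointing along the block's -x (shut); positive is counter-clockwise from above; at its stop, 1.571, it lies over the pipe pointing along the block's -y, away from the block (open). It turns stiffly (0.22 N m) and stays where it is left
- supply_pivot (a point): on the vertical axis of the shut-off lever, 67 mm above the bench, 170 mm from the block's centre along the pipe; fixed. The brass valve body under it is 40 x 56 mm, its top 42 mm above the bench
- supply_tip (a point): end of the shut-off lever, on its centreline, 90 mm from its pivot, 67 mm above the bench
- selector_left_flank: the left side face (seen looking from the pivot out along the lever) of the selector lever: a steel strip 18 mm high, from 23 mm to 69 mm out from the pivot, 8 mm off the lever's centreline, between 58 and 76 mm above the bench; origin at its middle
- selector_right_flank: the right side face (seen looking from the pivot out along the lever) of the selector lever: a steel strip 18 mm high, from 23 mm to 69 mm out from the pivot, 8 mm off the lever's centreline, between 58 and 76 mm above the bench; origin at its middle
- supply_left_flank: the left side face (seen looking from the pivot out along the lever) of the shut-off lever: a steel strip 18 mm high, from 23 mm to 79 mm out from the pivot, 8 mm off the lever's centreline, between 58 and 76 mm above the bench; origin at its middle
- supply_right_flank: the right side face (seen looking from the pivot out along the lever) of the shut-off lever: a steel strip 18 mm high, from 23 mm to 79 mm out from the pivot, 8 mm off the lever's centreline, between 58 and 76 mm above the bench; origin at its middle
- tin: loose round tin, 72 mm in diameter, 60 mm high; origin under its centre; to be left alone
- wrench: loose steel wrench, 190 mm long, lying on the bench; origin under its middle; to be left alone
- mug: loose steel mug, 76 mm in diameter, 80 mm high; origin under its centre; to be left alone

How it is judged (in metres and radians):
On the way, in this order (a step that is already met when the one before it is completed fails the run):
1. the selector lever points at the quick coupler and is at rest, with the air still shut off (horizontal distance between selector_aim and coupler below 0.012 m and velocity of joint selector between -0.05 and 0.05 rad/s and value of joint supply below 0.3 rad), for 0.3 s.
2. the shut-off lever is fully open (value of joint supply above 1.46 rad), for 0.2 s.
At the end, for the whole second after the job is handed in: the selector lever points at the quick coupler (its aim point within 12 mm of the coupler's axis, about 7 degrees), the shut-off lever is within about 6 degrees of its open stop (joint over 1.46 rad), and both are at rest (horizontal distance between selector_aim and coupler below 0.012 m and velocity of joint selector between -0.05 and 0.05 rad/s and value of joint supply above 1.46 rad and velocity of joint supply between -0.05 and 0.05 rad/s); the robot touches nothing.
It fails at once if the selector lever is pinched: the fingers press on both of its sides at once (contact force between the fingers and selector_left_flank above 1 N and contact force between the fingers and selector_right_flank above 1 N).
It fails at once if the shut-off lever is pinched: the fingers press on both of its sides at once (contact force between the fingers and supply_left_flank above 1 N and contact force between the fingers and supply_right_flank above 1 N).
It fails at once if the tin, wrench or mug is moved by more than 20 mm or lifted (distance of any of tin, wrench, mug from where it was at the start of the episode above 0.02 m).
It also fails if it takes over 67 s, if anything falls off the work surface, if the arm or the gripper's body presses on something with over 40 N, if the wrist force passes 120 N, or if a joint passes its speed limit or range.

## Working session

There is one attempt and no reset: what is moved stays moved. The work goes in short steps, Python scripts to look and compute and a tool call to move; the robot and the scene stay as the last step left them, time stands still between calls to the robot, and variables do not carry over. Pictures are saved under pics/ and viewed, about 8 in all and at most 12, crops included, and the job is handed in when it is done.

Besides the shell and the picture viewer there is one more tool, called after "Emit:" as name(argument=value, ...), one argument or row to a line, values as JSON. send_rows: Moves the arm, as the interface text tells. Its arguments: {"type":"object","properties":{"plan":{"type":"array"},"jaw":{"type":"number"},"force":{"type":"number"}},"required":["plan"]}

```bash
mkdir -p pics; cat > h.py <<'E'
import numpy as np, cv2
from plant import r
def world(p,uv,z=None):
    K,T=p["mtx"],p["pose"]
    d=np.linalg.inv(K)@np.array([uv[0],uv[1],1.])
    if z is None:
        q=d*p["range_z"][int(round(uv[1])),int(round(uv[0]))]
        return (T@np.r_[q,1])[:3]
    w=T[:3,:3]@d; o=T[:3,3]
    return o+w*(z-o[2])/w[2]
def cloud(p,mask=None):
    Z=p["range_z"]; v,u=np.nonzero((Z>0) if mask is None else (mask&(Z>0)))
    z=Z[v,u]; q=np.linalg.inv(p["mtx"])@np.stack([u*z,v*z,z])
    return (p["pose"][:3,:3]@q).T+p["pose"][:3,3]
def save(p,n): cv2.imwrite("pics/"+n,p["color"][:,:,::-1])
E
python3 - <<'E'
from h import *
s=r.get_state(); print(s)
for c in ("top","side"):
    p=r.capture(c); save(p,c+"0.png"); print(c,p["pose"].round(3).tolist())
    for n in ["manifold","selector","coupler","supply","tin","wrench","mug"]:
        for d in r.trace(p,n)[:2]:
            P=cloud(p,d["mask"])
            print(n,round(d["score"],2),np.round(d["uv"]),d["mask"].sum(),np.median(P,0).round(3) if len(P) else '', P.min(0).round(3) if len(P) else '',P.max(0).round(3) if len(P) else '')
E
```

```text
{'time_s': 0.0, 'joints': array([ 9.20814727e+01,  2.05915368e+01,  6.31605798e-01, -1.94804864e-02,
       -7.01361029e+01, -1.65060407e+01]), 'qd': array([-0.00443895,  0.04672925,  0.07413067,  0.01299944, -0.05200239,
       -0.05472777]), 'joint_torque': array([ 9.10825838e-04, -5.82715559e+01,  2.93052864e+01,  6.99683726e+00,
        6.99693774e-03, -1.61065159e-04]), 'tcp_pos': array([0.16806972, 0.65324839, 0.24460706]), 'eef_rot': array([ 95.71140429,  89.90223506, -98.71979825]), 'contact_force': array([ 0.51937921, -0.43048042,  0.12203921]), 'moment': array([0.00995037, 0.03689284, 0.01555137]), 'gripper_width': 0.0875935535307481}
top [[-0.002, -0.992, 0.123, 0.496], [-1.0, 0.006, 0.03, 0.025], [-0.031, -0.123, -0.992, 0.857], [0.0, 0.0, 0.0, 1.0]]
manifold 0.74 [302. 218.] 13543 [0.573 0.004 0.036] [ 0.472 -0.307 -0.003] [0.717 0.142 0.086]
selector 0.7 [281. 209.] 587 [0.588 0.043 0.08 ] [0.575 0.01  0.036] [0.611 0.102 0.086]
supply 0.57 [380. 241.] 617 [ 0.523 -0.136  0.079] [ 0.472 -0.161 -0.001] [ 0.575 -0.125  0.084]
supply 0.52 [280. 208.] 579 [0.588 0.042 0.08 
[... 567 characters left out ...]
 0.038 0.036] [ 0.469 -0.301 -0.001] [0.707 0.142 0.083]
selector 0.9 [258. 215.] 674 [0.582 0.049 0.074] [ 0.573 -0.043  0.033] [0.66  0.107 0.082]
coupler 0.66 [308. 230.] 327 [0.491 0.033 0.061] [ 0.484 -0.017  0.033] [0.547 0.041 0.083]
supply 0.56 [350. 187.] 492 [ 0.521 -0.13   0.073] [ 0.469 -0.265 -0.001] [ 0.635 -0.123  0.083]
supply 0.23 [259. 216.] 596 [0.581 0.056 0.074] [0.573 0.016 0.033] [0.648 0.107 0.082]
tin 0.77 [179. 198.] 1227 [0.78  0.095 0.045] [ 0.763 -0.02  -0.002] [0.933 0.12  0.063]
wrench 0.71 [307. 175.] 318 [ 0.708 -0.219  0.007] [ 0.618 -0.25  -0.   ] [ 0.783 -0.186  0.012]
mug 0.75 [170. 258.] 2768 [0.603 0.244 0.053] [ 0.549  0.144 -0.001] [0.775 0.278 0.083]
```

```bash
python3 - <<'E'
from h import *
from scipy.optimize import least_squares
p=r.capture("top"); q=r.capture("side"); 
cv2.imwrite("pics/a.png",cv2.resize(np.hstack([p["color"][70:370,130:480],q["color"][100:400,130:480]])[:,:,::-1],(800,343)))
# block top: circle fit
P=np.vstack([cloud(p),cloud(q)])
def circ(A):
    f=lambda c:np.hypot(A[:,0]-c[0],A[:,1]-c[1])-c[2]
    return least_squares(f,[*A[:,:2].mean(0),.1],loss="soft_l1",f_scale=.002).x
for im,n in((p,"top"),(q,"side")):
    A=cloud(im); B=A[(abs(A[:,2]-.035)<.004)&(np.hypot(A[:,0]-.588,A[:,1]-.02)<.15)]
    # hull
    h=cv2.convexHull(B[:,:2].astype(np.float32))[:,0]; print(n,"circle",circ(h))
    H=A[(abs(A[:,2]-.0785)<.005)&(np.hypot(A[:,0]-.58,A[:,1])<.22)]
    lab=cv2.connectedComponents
    g=np.zeros((500,500),np.uint8); ij=((H[:,:2]-[.33,-.25])/.001).astype(int); g[ij[:,0],ij[:,1]]=255
    g=cv2.dilate(g,np.ones((5,5)))
    k,l=lab(g)
    for i in range(1,k):
        S=H[l[ij[:,0],ij[:,1]]==i]
        if len(S)<20: continue
        (c,wh,a)=cv2.minAreaRect((S[:,:2]*1000).astype(np.float32)); print(len(S),S.mean(0).round(3),"rect",np.round(c,1),np.round(wh,1),round(a,1))
for n in ["tin","wrench","mug"]: print(n,[ (world(p,d["uv"]).round(3)) for d in r.find_in(p,n)[:1]])
E
```

```text
top circle [0.59169484 0.02465184 0.11432258]
510 [ 0.524 -0.137  0.079] rect [ 521.8 -138.4] [22.3 99.9] 85.8
100 [0.497 0.026 0.079] rect [496.3  25.6] [19.7 19.5] 89.9
543 [0.589 0.049 0.08 ] rect [590.5  56.8] [31.2 94.6] 1.3
94 [0.618 0.207 0.08 ] rect [619.6 207.4] [13.6 56. ] 78.9
side circle [0.5897016  0.0256855  0.11531327]
256 [ 0.522 -0.133  0.078] rect [ 520.5 -135.5] [ 22.8 100.1] 83.9
83 [0.494 0.029 0.079] rect [495.2  28.4] [19.5 18.5] 85.7
347 [0.586 0.054 0.079] rect [590.7  58. ] [96.2 31.8] 89.3
83 [0.623 0.208 0.079] rect [618.4 208.7] [11.9 53.7] 79.7
tin [array([0.791, 0.077, 0.06 ])]
wrench [array([ 0.684, -0.225,  0.007])]
mug [array([0.631, 0.247, 0.007])]
```

View pics/a.png

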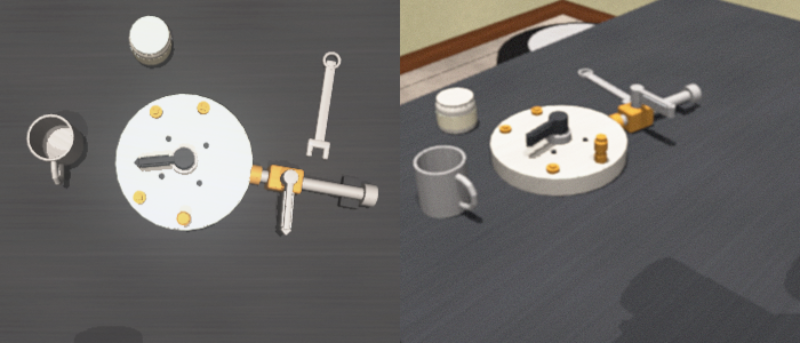

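The top and side views show the selector pointing left in the image (about world +y) and the tall coupler at (183,218). The pipe runs right, and the shut-off lever points down in the image, towards the robot. Estimated centre is (0.5905, 0.0252), coupler bearing about 179°, and block +y bearing about 79°, so the selector has to turn roughly 88° CCW.

```bash
cat >> h.py <<'E'
from scipy.spatial.transform import Rotation as Ro
def pose():
    s=r.get_state(); return s, np.array(s["tcp_pos"]), Ro.from_euler("xyz",s["eef_rot"],degrees=True)
def rows(way):
    """way: 5 x (x,y,z,yaw of tool y); tool x straight down"""
    s,p,R=pose()
    for x,y,z,a in way:
        a=np.radians(a); X=[0,0,-1]; Y=[np.cos(a),np.sin(a),0]; Z=np.cross(X,Y)
        G=Ro.from_matrix(np.array([X,Y,Z]).T)
        sh=R.inv().apply(np.array([x,y,z])-p)/.15; tu=(R.inv()*G).as_rotvec()/(np.pi/4)
        print([sh.round(3).tolist(),tu.round(3).tolist()])
def stat():
    s,p,R=pose(); Y=R.as_matrix()[:,1]
    print("t",round(s["time_s"],2),"p",p.round(4),"yaw",np.degrees(np.arctan2(Y[1],Y[0])).round(1),"xaxis",R.as_matrix()[:,0].round(3),"j",np.round(s["joints"],1),"F",np.round(s["contact_force"],1),"w",round(s["gripper_width"],4))
E
python3 - <<'E'
from h import *
stat(); s,p,R=pose(); print(R.as_matrix().round(3))
E
```

```text
t 1.05 p [0.1682 0.6537 0.2456] yaw -104.4 xaxis [-0. -0. -1.] j [ 92.1  20.5   0.7  -0.  -70.1 -16.5] F [-0.3  0.3  0. ] w 0.0877
[[-0.    -0.249 -0.968]
 [-0.    -0.968  0.249]
 [-1.     0.     0.   ]]
```

Emit:
send_rows(
  plan=[
    [[0,0.12,-0.16],[0.16,0,0]],
    [[0,0.26,-0.34],[0.32,0,0]],
    [[0,0.4,-0.54],[0.48,0,0]],
    [[0,0.55,-0.74],[0.64,0,0]],
    [[0,0.7,-0.94],[0.8,0,0]],
  ],
  jaw=-1,
  force=20,
)

```text
time_s: 1.55
tcp_pos: [0.2793, 0.5157, 0.2457]
eef_rot: [-63.3, 90.0, 66.0]
contact_force: [-0.4, -0.5, 0.4]
gripper_width: 0.0532
```

```bash
python3 - <<'E'
from h import *
stat(); p=pose()[1]; g=np.array([.64,.075]); d=g-p[:2]; L=np.hypot(*d); print(L); u=d/L
rows([(*(p[:2]+u*.034*k),.245,-140-8*k) for k in range(1,6)])
E
```

```text
t 1.55 p [0.2793 0.5157 0.2457] yaw -140.7 xaxis [ 0.  0. -1.] j [ 80.7  12.3 -10.9   0.  -66.9 -41.4] F [-0.4 -0.5  0.4] w 0.0532
0.5694912263934423
[[0.005, -0.0, -0.227], [0.162, 0.0, 0.0]]
[[0.005, -0.0, -0.453], [0.34, 0.0, 0.0]]
[[0.004, -0.0, -0.68], [0.518, 0.0, 0.0]]
[[0.004, -0.0, -0.907], [0.695, 0.0, 0.0]]
[[0.004, -0.0, -1.133], [0.873, 0.0, 0.0]]
```

Emit:
send_rows(
  plan=[
    [[0,0,-0.2],[0.16,0,0]],
    [[0,0,-0.4],[0.34,0,0]],
    [[0,0,-0.6],[0.52,0,0]],
    [[0,0,-0.8],[0.7,0,0]],
    [[0,0,-1.0],[0.86,0,0]],
  ],
)

```text
time_s: 2.05
tcp_pos: [0.3749, 0.3986, 0.2459]
eef_rot: [-28.3, 90.0, 61.9]
contact_force: [-0.6, 0.1, 0.6]
gripper_width: 0.0132
```

Emit:
send_rows(
  plan=[
    [[0,-0.16,-0.2],[0,0,0]],
    [[0,-0.32,-0.4],[0,0,0]],
    [[0,-0.48,-0.6],[0,0,0]],
    [[0,-0.64,-0.8],[0,0,0]],
    [[0,-0.8,-0.98],[0,0,0]],
  ],
)

```text
time_s: 2.55
tcp_pos: [0.4964, 0.2508, 0.2462]
eef_rot: [-36.1, 89.9, 54.2]
contact_force: [-0.4, 0.4, 0.6]
gripper_width: 0.0004
```

```bash
python3 - <<'E'
from h import *
stat(); p=pose()[1]; g=np.array([.64,.075]); d=g-p[:2]; print(d)
rows([(*(p[:2]+d*k/5),.245,-180) for k in range(1,6)])
E
```

```text
t 2.55 p [0.4964 0.2508 0.2462] yaw -179.7 xaxis [ 0.001  0.001 -1.   ] j [ 47.    9.3 -14.5  -0.  -66.1 -46.7] F [-0.4  0.4  0.6] w 0.0004
[ 0.14355987 -0.17575024]
[[0.008, -0.19, -0.235], [0.006, 0.001, 0.001]]
[[0.008, -0.381, -0.471], [0.006, 0.001, 0.001]]
[[0.008, -0.571, -0.706], [0.006, 0.001, 0.001]]
[[0.008, -0.761, -0.941], [0.006, 0.001, 0.001]]
[[0.008, -0.951, -1.176], [0.006, 0.001, 0.001]]
```

Emit:
send_rows(
  plan=[
    [[0,-0.19,-0.2],[0,0,0]],
    [[0,-0.38,-0.4],[0,0,0]],
    [[0,-0.57,-0.6],[0,0,0]],
    [[0,-0.76,-0.8],[0,0,0]],
    [[0,-0.95,-1.0],[0,0,0]],
  ],
)

```text
time_s: 3.05
tcp_pos: [0.6407, 0.1, 0.2463]
eef_rot: [-41.7, 89.9, 48.6]
contact_force: [0.4, 0.9, 0.7]
gripper_width: 0.0003
```

Emit:
send_rows(
  plan=[
    [[0,0,-0.09],[0,0,0]],
    [[0.1,0,-0.18],[0,0,0]],
    [[0.25,0,-0.18],[0,0,0]],
    [[0.4,0,-0.18],[0,0,0]],
    [[0.5,0,-0.18],[0,0,0]],
  ],
)

```text
time_s: 3.55
tcp_pos: [0.64, 0.0728, 0.1697]
eef_rot: [20.0, 89.9, 110.3]
contact_force: [-0.1, -0.9, 0.2]
gripper_width: 0.0004
```

```bash
python3 - <<'E'
from h import *
stat(); rows([(.64,.075,.077,-180)])
p=r.capture("top"); q=r.capture("side"); 
cv2.imwrite("pics/b.png",cv2.resize(np.hstack([p["color"][100:300,180:400],q["color"][130:330,180:400]])[:,:,::-1],(800,364)))
E
```

```text
t 3.55 p [0.64   0.0728 0.1697] yaw -179.8 xaxis [-0.     0.001 -1.   ] j [ 23.8  20.8  -9.2  -0.1 -60.  -23.5] F [-0.1 -0.9  0.2] w 0.0004
[[0.618, -0.0, 0.014], [0.005, 0.001, -0.001]]
```

View pics/b.png

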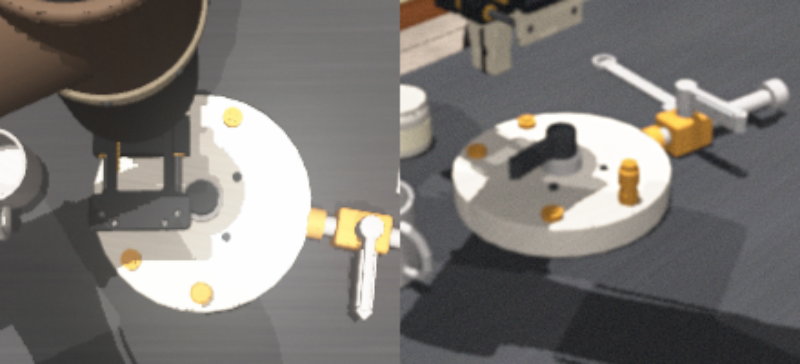

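The gripper hovers above the selector's far side (fingertips at about (490,50) in the side view), and the coupler at (628,180) is clear. I'll descend beside the lever.

Emit:
send_rows(
  plan=[
    [[0.15,0,0.01],[0,0,0]],
    [[0.3,0,0.01],[0,0,0]],
    [[0.45,0,0.01],[0,0,0]],
    [[0.58,0,0.01],[0,0,0]],
    [[0.62,0,0.01],[0,0,0]],
  ],
)

```text
time_s: 4.15
tcp_pos: [0.6383, 0.0743, 0.0749]
eef_rot: [94.2, 89.7, -175.6]
contact_force: [0.2, 0.5, -0.0]
gripper_width: 0.0003
```

```bash
cat >> h.py <<'E'
C=np.array([.5905,.0252])
def arc(c,lever,off,rad,z,yaws):
    """waypoints with tool centre 'off' to the right of lever centreline at radius rad"""
    w=[]
    for th,y,o in zip(lever,yaws,off):
        t=np.radians(th); w.append((*(c+rad*np.array([np.cos(t),np.sin(t)])+o*np.array([np.sin(t),-np.cos(t)])),z,y))
    return w
E
python3 - <<'E'
from h import *
stat()
q=r.capture("side"); save(q,"c.png")
A=cloud(q); B=A[(abs(A[:,0]-.64)<.05)&(abs(A[:,1]-.073)<.03)&(A[:,2]>.06)&(A[:,2]<.1)]
H=B[(B[:,0]>.605)]
for z in(.06,.07,.08,.09): 
    S=H[abs(H[:,2]-z)<.005]; print(z,len(S), S.min(0).round(4) if len(S) else '',S.max(0).round(4) if len(S) else '')
rows(arc(C,[94,102,110,118,126],[.029]*5,.048,.077,[-176,-168,-160,-152,-144]))
E
```

```text
t 4.15 p [0.6383 0.0743 0.0749] yaw -179.7 xaxis [-0.005 -0.    -1.   ] j [ 24.   26.2 -14.8  -0.1 -49.2 -23.6] F [ 0.2  0.5 -0. ] w 0.0003
0.06 41 [0.6216 0.0658 0.0607] [0.6554 0.0875 0.0648]
0.07 88 [0.6196 0.0655 0.0651] [0.6546 0.0883 0.0749]
0.08 89 [0.6198 0.065  0.075 ] [0.6559 0.0892 0.085 ]
0.09 94 [0.6183 0.0647 0.0852] [0.6585 0.0882 0.095 ]
[[-0.013, 0.149, 0.006], [-0.083, -0.0, -0.006]]
[[-0.013, 0.197, 0.027], [-0.261, 0.0, -0.006]]
[[-0.013, 0.247, 0.041], [-0.438, 0.001, -0.006]]
[[-0.013, 0.299, 0.047], [-0.616, 0.001, -0.006]]
[[-0.013, 0.351, 0.047], [-0.794, 0.001, -0.006]]
```

View pics/c.png

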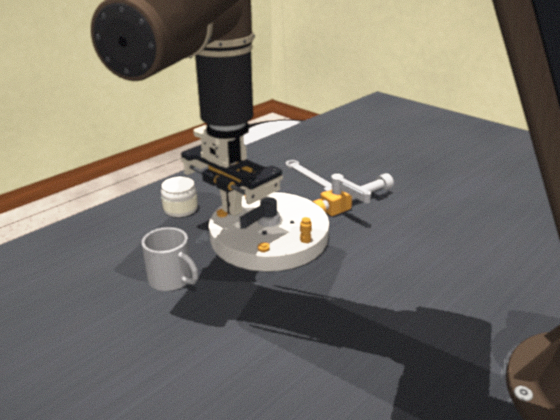

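The side view shows the fingertips beside the selector at about (240,210), and nothing else is touched. Finger half-thickness is about 18 mm. I'll start the arc push.

Emit:
send_rows(
  plan=[
    [[-0.01,0.1,0.01],[-0.08,0,0]],
    [[-0.01,0.18,0.02],[-0.2,0,0]],
    [[-0.01,0.23,0.04],[-0.36,0,0]],
    [[-0.01,0.28,0.045],[-0.53,0,0]],
    [[-0.01,0.33,0.047],[-0.7,0,0]],
  ],
)

```text
time_s: 4.7
tcp_pos: [0.5913, 0.0827, 0.0789]
eef_rot: [-59.1, 89.9, 63.0]
contact_force: [3.2, 3.1, -3.4]
gripper_width: 0.0003
```

```bash
python3 - <<'E'
from h import *
stat()
q=r.capture("side"); 
for d in r.trace(q,"selector")[:1]:
    A=cloud(q,d["mask"]); A=A[(A[:,2]>.072)&(A[:,2]<.084)&(np.hypot(*(A[:,:2]-C).T)>.03)&(np.hypot(*(A[:,:2]-C).T)<.082)]
    print(d["score"],len(A),np.degrees(np.arctan2(*np.median(A[:,:2]-C,0)[::-1])))
rows(arc(C,[130,137,144,151,158],[.028]*5,.048,.077,[-140,-133,-126,-119,-112]))
E
```

```text
t 4.7 p [0.5913 0.0827 0.0789] yaw -147.9 xaxis [ 0.001  0.002 -1.   ] j [ 26.7  22.2 -21.   -0.1 -46.7   5.6] F [ 3.2  3.1 -3.4] w 0.0003
0.82 158 115.66608127586842
[[0.012, 0.059, 0.019], [-0.179, 0.002, 0.0]]
[[0.012, 0.102, 0.033], [-0.335, 0.002, 0.0]]
[[0.012, 0.146, 0.042], [-0.49, 0.002, 0.0]]
[[0.012, 0.191, 0.046], [-0.646, 0.002, 0.0]]
[[0.012, 0.236, 0.044], [-0.801, 0.002, 0.001]]
```

Emit:
send_rows(
  plan=[
    [[0.01,0.06,0.02],[-0.18,0,0]],
    [[0.01,0.1,0.033],[-0.34,0,0]],
    [[0.01,0.146,0.042],[-0.49,0,0]],
    [[0.01,0.19,0.046],[-0.65,0,0]],
    [[0.01,0.236,0.044],[-0.8,0,0]],
  ],
)

```text
time_s: 5.3
tcp_pos: [0.5579, 0.0705, 0.0789]
eef_rot: [-100.8, 89.8, 57.2]
contact_force: [-0.1, 4.9, 1.2]
gripper_width: 0.0006
```

```bash
cat >> h.py <<'E'
def selang(q):
    d=r.trace(q,"selector")
    if not d: print("none"); return
    d=d[0]; A=cloud(q,d["mask"]); R_=np.hypot(*(A[:,:2]-C).T); A=A[(A[:,2]>.075)&(A[:,2]<.084)&(R_<.083)]
    (c,wh,a)=cv2.minAreaRect((A[:,:2]*1000).astype(np.float32)); B=A[np.hypot(*(A[:,:2]-C).T)>.03]-[*C,0]
    t=np.degrees(np.arctan2(B[:,1],B[:,0])); print("sel",round(d["score"],2),len(A),"rect",np.round(c),np.round(wh),round(a,1),"ang med/min/max",np.percentile(t%360,[50,3,97]).round(1))
E
python3 - <<'E'
from h import *
stat(); selang(r.capture("side")); selang(r.capture("top"))
rows(arc(C,[161,166,170,174,176],[.028]*5,.048,.077,[-109,-104,-100,-96,-94]))
E
```

```text
t 5.3 p [0.5579 0.0705 0.0789] yaw -112.0 xaxis [ 0.002  0.003 -1.   ] j [ 27.1  19.4 -25.6  -0.2 -44.8  41.1] F [-0.1  4.9  1.2] w 0.0006
sel 0.74 87 rect [542.  50.] [13. 52.] 49.7 ang med/min/max [150.7 145.3 159.5]Traceback (most recent call last):
  File "<stdin>", line 2, in <module>
  File "h.py", line 42, in selang
    t=np.degrees(np.arctan2(B[:,1],B[:,0])); print("sel",round(d["score"],2),len(A),"rect",np.round(c),np.round(wh),round(a,1),"ang med/min/max",np.percentile(t%360,[50,3,97]).round(1))
                                                                                                                                                 ~~~~~~~~~~~~~^^^^^^^^^^^^^^^^^
    return _quantile_unchecked(
        a, q, axis, out, overwrite_input, method, keepdims, weights)
    return _ureduce(a,
                    func=_quantile_ureduce_func,
    ...<5 lines>...
                    overwrite_input=overwrite_input,
                    method=method)
    r = func(a, **kwargs)
    result = _quantile(arr,
                       quantiles=q,
    ...<2 lines>...
                       out=out,
                       weights=wgt)
    slices_having_nans = np.isnan(arr[-1, ...])
                                  ~~~^^^^^^^^^
IndexError: index -1 is out of bounds for axis 0 with size 0
```

```bash
python3 - <<'E'
from h import *
rows(arc(C,[162,166,170,173,176],[.028]*5,.048,.077,[-108,-104,-100,-97,-94]))
E
```

```text
[[0.009, 0.028, 0.018], [-0.097, -0.0, 0.003]]
[[0.009, 0.051, 0.028], [-0.186, -0.0, 0.003]]
[[0.009, 0.076, 0.037], [-0.274, -0.0, 0.002]]
[[0.009, 0.094, 0.043], [-0.341, -0.0, 0.002]]
[[0.009, 0.113, 0.047], [-0.408, -0.001, 0.002]]
```

Emit:
send_rows(
  plan=[
    [[0.01,0.028,0.018],[-0.1,0,0]],
    [[0.01,0.05,0.028],[-0.19,0,0]],
    [[0.01,0.075,0.037],[-0.27,0,0]],
    [[0.01,0.094,0.043],[-0.34,0,0]],
    [[0.01,0.113,0.047],[-0.41,0,0]],
  ],
)

```text
time_s: 6.0
tcp_pos: [0.5457, 0.057, 0.0777]
eef_rot: [-131.5, 89.8, 44.4]
contact_force: [-0.4, 3.7, 3.8]
gripper_width: 0.0004
```

```bash
python3 - <<'E'
from h import *
stat(); q=r.capture("side"); selang(q)
cv2.imwrite("pics/d.png",cv2.resize(q["color"][180:290,190:350][:,:,::-1],(800,550)))
rows(arc(C,[178,179,180],[.026]*5,.048,.077,[-92,-91,-90]))
E
```

```text
t 6.0 p [0.5457 0.057  0.0777] yaw -94.0 xaxis [ 0.003  0.003 -1.   ] j [ 26.4  18.4 -27.4  -0.1 -44.   59.7] F [-0.4  3.7  3.8] w 0.0004
sel 0.5 63 rect [527.  39.] [14. 27.] 85.2 ang med/min/max [168.1 163.1 173.7]
[[0.003, 0.026, 0.012], [-0.046, -0.003, 0.003]]
[[0.003, 0.032, 0.015], [-0.068, -0.003, 0.003]]
[[0.003, 0.038, 0.017], [-0.09, -0.003, 0.003]]
```

View pics/d.png

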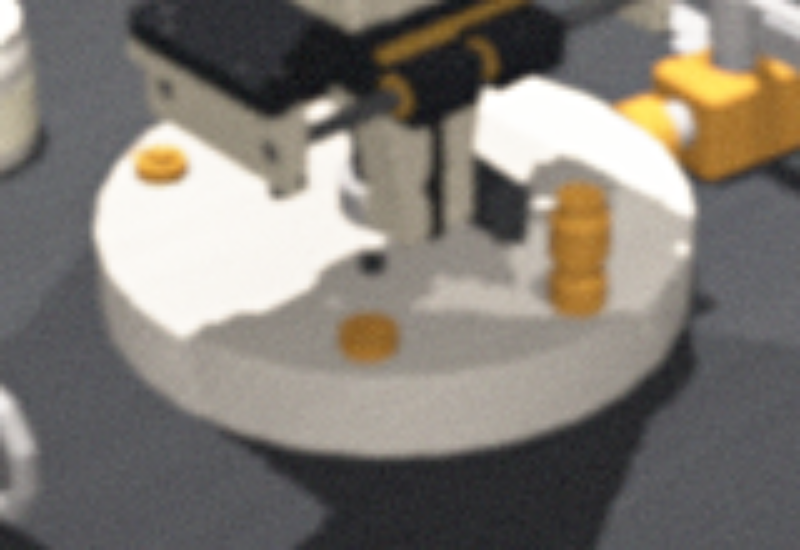

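The fingers are on the lever's near side at (430,200). The lever tip at (505,205) is just short of the coupler at (580,245), so I'll push a little more, back off, lift and measure.

Emit:
send_rows(
  plan=[
    [[0,0.01,0.006],[-0.02,0,0]],
    [[0,0.02,0.01],[-0.04,0,0]],
    [[0,0.03,0.014],[-0.06,0,0]],
    [[0,0.034,0.014],[-0.07,0,0]],
    [[0,0.034,0.014],[-0.07,0,0]],
  ],
)

```text
time_s: 6.6
tcp_pos: [0.5432, 0.0516, 0.0776]
eef_rot: [-139.3, 89.8, 39.8]
contact_force: [2.8, 1.9, 0.4]
gripper_width: 0.0005
```

Emit:
send_rows(
  plan=[
    [[0,-0.05,0],[0,0,0]],
    [[0,-0.12,0],[0,0,0]],
    [[-0.15,-0.16,0],[0,0,0]],
    [[-0.4,-0.3,0],[0,0,0]],
    [[-0.7,-0.6,0],[0,0,0]],
  ],
)

```text
time_s: 7.1
tcp_pos: [0.5432, 0.1314, 0.1737]
eef_rot: [-86.9, 90.0, 92.1]
contact_force: [0.9, 0.1, -0.5]
gripper_width: 0.0003
```

```bash
python3 - <<'E'
from h import *
stat(); q=r.capture("side"); selang(q); p=r.capture("top"); 
try: selang(p)
except Exception as e: print(e)
cv2.imwrite("pics/e.png",cv2.resize(np.hstack([p["color"][100:300,180:400],q["color"][130:330,180:400]])[:,:,::-1],(800,364)))
E
```

```text
t 7.1 p [0.5432 0.1314 0.1737] yaw -91.0 xaxis [-0.  0. -1.] j [ 33.7  13.  -19.9  -0.  -57.1  55.3] F [ 0.9  0.1 -0.5] w 0.0003
sel 0.9 314 rect [560.  33.] [33. 96.] 81.8 ang med/min/max [173.  163.7 180.8]
sel 0.74 535 rect [561.  25.] [31. 95.] 89.7 ang med/min/max [177.3 168.1 187.6]
```

View pics/e.png

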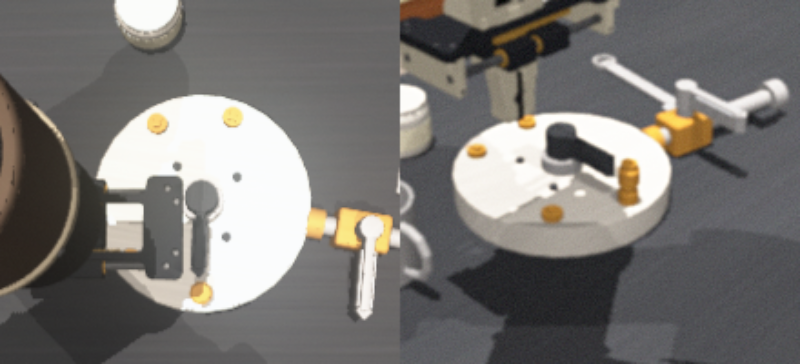

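The top view shows the lever from hub (202,195) running down to (199,275), with the coupler directly beyond at (201,293). The side view shows the same. One numeric check of the miss distance:

```bash
python3 - <<'E'
from h import *
for n in("top","side"):
    q=r.capture(n); A=cloud(q); A=A[(abs(A[:,2]-.0785)<.004)]
    L=A[(abs(A[:,1]-.03)<.03)&(A[:,0]>.507)&(A[:,0]<.62)]; Cp=A[np.hypot(A[:,0]-.4955,A[:,1]-.027)<.0125]
    print(n,"coupler",((Cp.min(0)+Cp.max(0))/2).round(4))
    for a,b in((.512,.525),(.525,.54),(.54,.555),(.555,.57),(.573,.608)):
        S=L[(L[:,0]>a)&(L[:,0]<b)]; 
        if len(S): print(a,len(S),np.percentile(S[:,1],[2,50,98]).round(4))
E
```

```text
top coupler [0.4963 0.0256 0.0785]
0.512 40 [0.0224 0.0282 0.0353]
0.525 76 [0.0209 0.0281 0.0353]
0.54 72 [0.019  0.028  0.0353]
0.555 66 [0.0189 0.0261 0.0334]
0.573 247 [0.0098 0.0243 0.0386]
side coupler [0.4952 0.0274 0.0783]
0.512 36 [0.0256 0.0333 0.038 ]
0.525 42 [0.0234 0.032  0.0377]
0.54 39 [0.0245 0.0315 0.0372]
0.555 35 [0.0246 0.0316 0.0356]
0.573 160 [0.0123 0.0304 0.0434]
```

It's about 4–6 mm short, inside the 12 mm limit, but a ~2.5 mm nudge is cheap.

Emit:
send_rows(
  plan=[
    [[0.1,0.2,0],[0,0,0]],
    [[0.3,0.33,0],[0,0,0]],
    [[0.5,0.33,0],[0,0,0]],
    [[0.63,0.33,0],[0,0,0]],
    [[0.64,0.33,0],[0,0,0]],
  ],
)

```text
time_s: 7.9
tcp_pos: [0.5397, 0.0801, 0.0723]
eef_rot: [19.2, 89.6, -161.8]
contact_force: [-0.1, 0.1, 0.6]
gripper_width: 0.0005
```

```bash
python3 - <<'E'
from h import *
stat(); rows([(.543,.0553,.077,-91),(.543,.0492,.077,-91)])
E
```

```text
t 7.9 p [0.5397 0.0801 0.0723] yaw -91.0 xaxis [-0.007 -0.002 -1.   ] j [ 29.   18.9 -27.6  -0.1 -43.9  60.1] F [-0.1  0.1  0.6] w 0.0005
[[-0.031, 0.165, -0.025], [-0.0, 0.008, -0.003]]
[[-0.031, 0.206, -0.026], [-0.0, 0.008, -0.003]]
```

Emit:
send_rows(
  plan=[
    [[-0.03,0.12,-0.02],[0,0,0]],
    [[-0.03,0.17,-0.02],[0,0,0]],
    [[-0.03,0.19,-0.02],[0,0,0]],
    [[-0.03,0.206,-0.02],[0,0,0]],
    [[-0.03,0.206,-0.02],[0,0,0]],
  ],
)

```text
time_s: 8.4
tcp_pos: [0.5421, 0.0494, 0.0772]
eef_rot: [16.9, 89.6, -164.2]
contact_force: [-0.3, 0.2, -0.8]
gripper_width: 0.0001
```

Emit:
send_rows(
  plan=[
    [[0,-0.05,0],[0,0,0]],
    [[0,-0.12,0],[0,0,0]],
    [[-0.15,-0.16,0],[0,0,0]],
    [[-0.4,-0.3,0],[0,0,0]],
    [[-0.7,-0.6,0],[0,0,0]],
  ],
)

```text
time_s: 8.9
tcp_pos: [0.5438, 0.1302, 0.1736]
eef_rot: [22.3, 89.6, -158.8]
contact_force: [1.5, 1.4, -0.3]
gripper_width: 0.0002
```

```bash
python3 - <<'E'
from h import *
stat()
for n in("top","side"):
    q=r.capture(n); A=cloud(q); A=A[(abs(A[:,2]-.0785)<.004)]
    L=A[(abs(A[:,1]-.03)<.03)&(A[:,0]>.507)&(A[:,0]<.62)]; Cp=A[np.hypot(A[:,0]-.4955,A[:,1]-.027)<.0125]
    print(n,"coupler",((Cp.min(0)+Cp.max(0))/2).round(4))
    for a,b in((.512,.525),(.525,.54),(.54,.555),(.573,.608)):
        S=L[(L[:,0]>a)&(L[:,0]<b)]; 
        if len(S): print(a,len(S),np.percentile(S[:,1],[2,50,98]).round(4))
    # supply lever axis
    S=A[(A[:,0]>.46)&(A[:,0]<.575)&(A[:,1]<-.1)&(A[:,1]>-.17)]
    for a,b in((.475,.49),(.49,.51),(.51,.53),(.545,.57)):
        s=S[(S[:,0]>a)&(S[:,0]<b)]; print("sup",a,len(s),np.percentile(s[:,1],[2,50,98]).round(4))
    print(S[:,:2].min(0).round(4),S[:,:2].max(0).round(4))
E
```

```text
t 8.9 p [0.5438 0.1302 0.1736] yaw -91.1 xaxis [-0.007 -0.003 -1.   ] j [ 33.5  13.3 -19.5  -0.1 -57.6  55.5] F [ 1.5  1.4 -0.3] w 0.0002
top coupler [0.4963 0.0247 0.0785]
0.512 42 [0.0189 0.0246 0.0317]
0.525 77 [0.0173 0.0245 0.0317]
0.54 69 [0.0172 0.0244 0.0316]
0.573 222 [0.0098 0.0241 0.035 ]
sup 0.475 73 [-0.1399 -0.1324 -0.1258]
sup 0.49 99 [-0.1425 -0.1341 -0.1274]
sup 0.51 100 [-0.1445 -0.1367 -0.1285]
sup 0.545 134 [-0.1521 -0.1411 -0.131 ]
[ 0.4723 -0.1525] [ 0.5715 -0.1249]
side coupler [0.4954 0.0275 0.0785]
0.512 40 [0.0215 0.0284 0.0338]
0.525 43 [0.0226 0.0301 0.0354]
0.54 42 [0.0212 0.0295 0.0341]
0.573 157 [0.0124 0.0303 0.0427]
sup 0.475 41 [-0.1361 -0.128  -0.1232]
sup 0.49 47 [-0.1368 -0.1294 -0.1238]
sup 0.51 41 [-0.1392 -0.1328 -0.1281]
sup 0.545 74 [-0.1503 -0.1365 -0.1284]
[ 0.4717 -0.1514] [ 0.57   -0.1231]
```

The selector now points at the coupler to within 1–2 mm in both views. Next, move over to the supply lever, on its block side.

Emit:
send_rows(
  plan=[
    [[-0.05,0.18,0.03],[0,0,0]],
    [[-0.05,0.36,0.06],[0,0,0]],
    [[-0.05,0.54,0.09],[0,0,0]],
    [[-0.05,0.72,0.12],[0,0,0]],
    [[-0.05,0.9,0.15],[0,0,0]],
  ],
)

```text
time_s: 9.5
tcp_pos: [0.5229, -0.0, 0.1853]
eef_rot: [-146.3, 89.8, 32.9]
contact_force: [-1.0, 0.1, 0.2]
gripper_width: 0.0002
```

```bash
echo 'P=np.array([.558,-.142])' >> h.py; python3 - <<'E'
from h import *
stat(); rows([(.5085,-.092,.174,-103),(.5085,-.092,.077,-103)])
E
```

```text
t 9.5 p [ 0.5229 -0.      0.1853] yaw -90.8 xaxis [ 0.003  0.002 -1.   ] j [ 21.5   9.  -23.4  -0.1 -57.3  67.8] F [-1.   0.1  0.2] w 0.0002
[[0.073, 0.614, 0.088], [0.272, -0.004, 0.003]]
[[0.72, 0.616, 0.09], [0.272, -0.004, 0.003]]
```

Emit:
send_rows(
  plan=[
    [[0,0.2,0.03],[0.09,0,0]],
    [[0,0.4,0.06],[0.18,0,0]],
    [[0.05,0.61,0.09],[0.27,0,0]],
    [[0.2,0.615,0.09],[0.27,0,0]],
    [[0.36,0.615,0.09],[0.27,0,0]],
  ],
)

```text
time_s: 10.0
tcp_pos: [0.5089, -0.0923, 0.1311]
eef_rot: [-143.9, 89.6, 23.1]
contact_force: [-0.2, -0.1, 0.6]
gripper_width: 0.001
```

```bash
python3 - <<'E'
from h import *
stat(); rows([(.5085,-.092,.077,-103)])
q=r.capture("side"); cv2.imwrite("pics/f.png",cv2.resize(q["color"][100:280,210:450][:,:,::-1],(800,600)))
E
```

```text
t 10.0 p [ 0.5089 -0.0923  0.1311] yaw -103.0 xaxis [ 0.006  0.002 -1.   ] j [ 11.4  11.8 -28.1  -0.1 -49.8  65.6] F [-0.2 -0.1  0.6] w 0.001
[[0.36, -0.0, 0.005], [0.0, -0.006, 0.005]]
```

View pics/f.png

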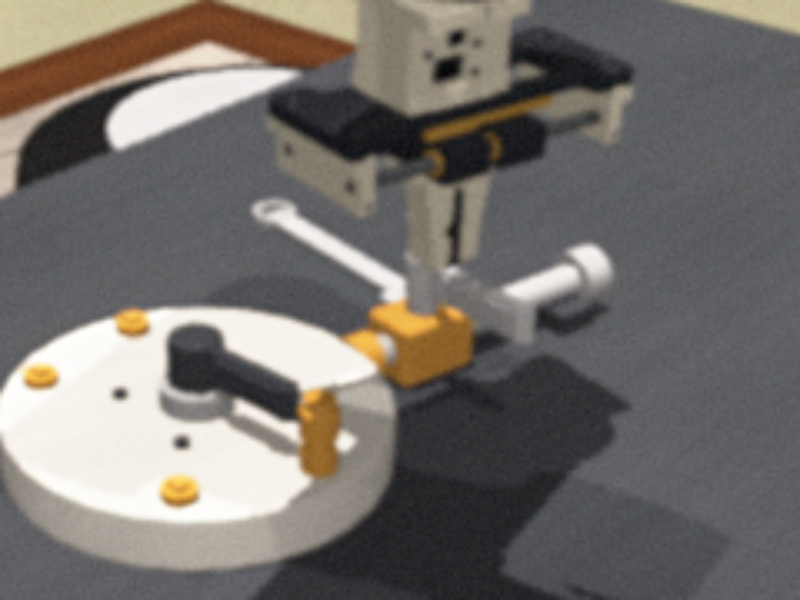

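The fingers are above the block side of the shut-off lever (about (440,250)), and the selector is aligned with the coupler. I'll descend.

Emit:
send_rows(
  plan=[
    [[0.12,0,0],[0,0,0]],
    [[0.24,0,0],[0,0,0]],
    [[0.34,0,0],[0,0,0]],
    [[0.36,0,0],[0,0,0]],
    [[0.36,0,0],[0,0,0]],
  ],
)

```text
time_s: 10.55
tcp_pos: [0.5065, -0.0914, 0.0729]
eef_rot: [-39.8, 89.9, 127.2]
contact_force: [-0.2, 1.4, -0.2]
gripper_width: 0.0007
```

```bash
python3 - <<'E'
from h import *
stat(); rows(arc(P,[174,181,188,195,202],[.034,.029,.028,.028,.028],.055,.077,[-102,-95,-88,-81,-74]))
E
```

```text
t 10.55 p [ 0.5065 -0.0914  0.0729] yaw -103.0 xaxis [-0.002  0.002 -1.   ] j [ 11.6  16.2 -31.7  -0.2 -42.1  65.6] F [-0.2  1.4 -0.2] w 0.0007
[[-0.028, 0.071, -0.019], [-0.021, 0.003, 0.002]]
[[-0.028, 0.153, -0.008], [-0.177, 0.002, 0.002]]
[[-0.028, 0.209, -0.001], [-0.332, 0.002, 0.002]]
[[-0.028, 0.259, 0.001], [-0.488, 0.002, 0.003]]
[[-0.028, 0.309, -0.003], [-0.643, 0.002, 0.003]]
```

Emit:
send_rows(
  plan=[
    [[-0.03,0.07,-0.02],[-0.02,0,0]],
    [[-0.03,0.15,-0.01],[-0.18,0,0]],
    [[-0.03,0.21,0],[-0.33,0,0]],
    [[-0.03,0.26,0],[-0.49,0,0]],
    [[-0.03,0.31,0],[-0.64,0,0]],
  ],
)

```text
time_s: 11.05
tcp_pos: [0.498, -0.136, 0.0791]
eef_rot: [-148.7, 89.8, 47.5]
contact_force: [2.5, 5.6, -0.4]
gripper_width: 0.0006
```

```bash
python3 - <<'E'
from h import *
stat(); rows(arc(P,[208,215,222,229,236],[.028]*5,.055,.077,[-70,-64,-57,-50,-44]))
E
```

```text
t 11.05 p [ 0.498  -0.136   0.0791] yaw -73.8 xaxis [ 0.003  0.003 -1.   ] j [  6.4  15.7 -31.3  -0.2 -42.8  99.9] F [ 2.5  5.6 -0.4] w 0.0006
[[0.014, 0.042, 0.024], [-0.085, -0.004, 0.002]]
[[0.013, 0.092, 0.034], [-0.218, -0.005, 0.002]]
[[0.013, 0.142, 0.038], [-0.374, -0.005, 0.002]]
[[0.013, 0.192, 0.036], [-0.529, -0.005, 0.002]]
[[0.013, 0.241, 0.028], [-0.662, -0.005, 0.001]]
```

Emit:
send_rows(
  plan=[
    [[0.01,0.04,0.024],[-0.08,0,0]],
    [[0.01,0.09,0.034],[-0.22,0,0]],
    [[0.01,0.14,0.038],[-0.37,0,0]],
    [[0.01,0.19,0.036],[-0.53,0,0]],
    [[0.01,0.24,0.028],[-0.66,0,0]],
  ],
)

```text
time_s: 11.55
tcp_pos: [0.5046, -0.171, 0.0788]
eef_rot: [175.8, 89.7, 42.0]
contact_force: [-0.9, 5.2, -0.2]
gripper_width: -0.0002
```

```bash
python3 - <<'E'
from h import *
stat(); rows(arc(P,[242,248,253,257,260],[.028]*5,.055,.077,[-40,-36,-33,-30,-30]))
E
```

```text
t 11.55 p [ 0.5046 -0.171   0.0788] yaw -43.8 xaxis [ 0.004  0.004 -1.   ] j [  2.2  17.1 -29.3  -0.3 -43.4 134.2] F [-0.9  5.2 -0.2] w -0.0002
[[0.012, 0.043, 0.018], [-0.084, -0.007, -0.001]]
[[0.012, 0.086, 0.024], [-0.173, -0.007, -0.001]]
[[0.012, 0.122, 0.026], [-0.24, -0.007, -0.001]]
[[0.012, 0.15, 0.025], [-0.307, -0.007, -0.001]]
[[0.012, 0.172, 0.023], [-0.307, -0.007, -0.001]]
```

Emit:
send_rows(
  plan=[
    [[0.01,0.043,0.018],[-0.08,0,0]],
    [[0.01,0.086,0.024],[-0.17,0,0]],
    [[0.01,0.12,0.026],[-0.24,0,0]],
    [[0.01,0.15,0.025],[-0.3,0,0]],
    [[0.01,0.17,0.023],[-0.3,0,0]],
  ],
)

```text
time_s: 12.05
tcp_pos: [0.5202, -0.1905, 0.0781]
eef_rot: [175.2, 89.7, 54.9]
contact_force: [-3.0, 4.4, 0.7]
gripper_width: 0.0007
```

```bash
python3 - <<'E'
from h import *
stat(); p=pose()[1]
d=np.array([.981,-.194])
rows([(*(p[:2]+d*k),.077,-30) for k in (.002,.004,.006,.008,.01)])
for n in("top","side"):
    q=r.capture(n); A=cloud(q); A=A[(abs(A[:,2]-.0785)<.004)]
    L=A[(abs(A[:,0]-.55)<.04)&(A[:,1]>-.24)&(A[:,1]<-.12)]
    for a in(-.23,-.22,-.21,-.2,-.19,-.18,-.155,-.145,-.135):
        S=L[abs(L[:,1]-a)<.005]; print(n,a,len(S),np.percentile(S[:,0],[2,50,98]).round(4) if len(S) else '')
E
```

```text
t 12.05 p [ 0.5202 -0.1905  0.0781] yaw -30.2 xaxis [ 0.003  0.005 -1.   ] j [ -0.   18.9 -26.5  -0.4 -44.4 150.1] F [-3.   4.4  0.7] w 0.0007
[[0.007, 0.013, -0.004], [-0.005, -0.007, -0.001]]
[[0.007, 0.025, -0.009], [-0.005, -0.007, -0.001]]
[[0.007, 0.038, -0.013], [-0.005, -0.007, -0.001]]
[[0.007, 0.05, -0.017], [-0.005, -0.007, -0.001]]
[[0.007, 0.063, -0.022], [-0.005, -0.007, -0.001]]
top -0.23 0 
top -0.22 0 
top -0.21 0 
top -0.2 0 
top -0.19 0 
top -0.18 0 
top -0.155 0 
top -0.145 0 
top -0.135 0 
side -0.23 0 
side -0.22 0 
side -0.21 0 
side -0.2 3 [0.5492 0.5495 0.5517]
side -0.19 20 [0.5328 0.5443 0.5524]
side -0.18 46 [0.5106 0.5328 0.5533]
side -0.155 18 [0.549  0.5518 0.5583]
side -0.145 30 [0.548  0.558  0.5697]
side -0.135 37 [0.5482 0.5558 0.5671]
```

Emit:
send_rows(
  plan=[
    [[0,0.012,-0.004],[0,0,0]],
    [[0,0.025,-0.008],[0,0,0]],
    [[0,0.035,-0.012],[0,0,0]],
    [[0,0.04,-0.014],[0,0,0]],
    [[0,0.04,-0.014],[0,0,0]],
  ],
)

```text
time_s: 12.65
tcp_pos: [0.5234, -0.1917, 0.0778]
eef_rot: [-123.8, 89.7, 115.8]
contact_force: [-13.3, 5.5, 7.9]
gripper_width: -0.0001
```

```bash
python3 - <<'E'
from h import *
stat(); q=r.capture("side"); cv2.imwrite("pics/g.png",cv2.resize(q["color"][120:240,290:450][:,:,::-1],(800,600)))
E
```

```text
t 12.65 p [ 0.5234 -0.1917  0.0778] yaw -30.3 xaxis [-0.002  0.005 -1.   ] j [ -0.2  19.3 -25.9  -0.4 -45.  150.1] F [-13.3   5.5   7.9] w -0.0001
```

View pics/g.png

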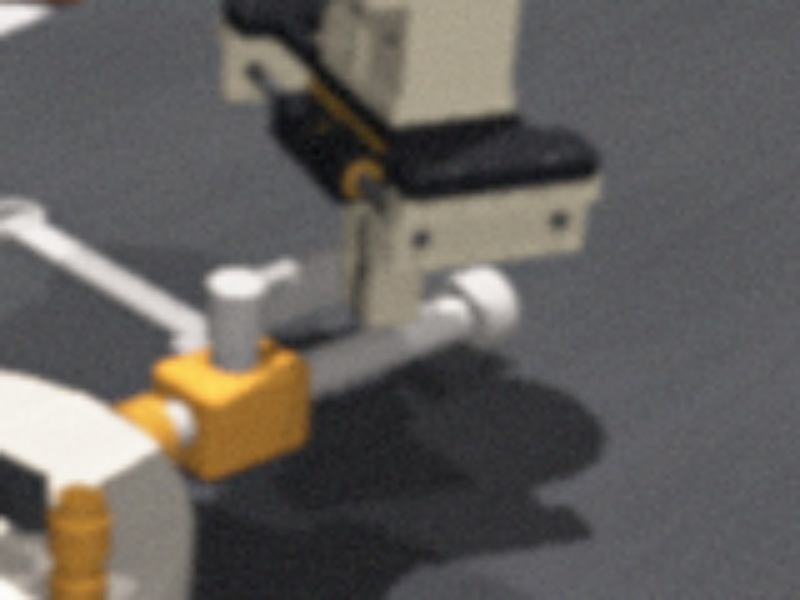

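The lever lies over the pipe with the fingers at (385,290), and force has risen to 13 N, so it is on its stop. I'll back off, lift and verify.

Emit:
send_rows(
  plan=[
    [[0,-0.08,0.03],[0,0,0]],
    [[0,-0.2,0.06],[0,0,0]],
    [[-0.15,-0.3,0.06],[0,0,0]],
    [[-0.4,-0.4,0.06],[0,0,0]],
    [[-0.7,-0.5,0.06],[0,0,0]],
  ],
)

```text
time_s: 13.2
tcp_pos: [0.4543, -0.162, 0.1841]
eef_rot: [-119.7, 89.7, 120.0]
contact_force: [2.5, -0.7, 1.0]
gripper_width: 0.0004
```

Emit:
send_rows(
  plan=[
    [[-0.2,0,0.1],[0,0,0]],
    [[-0.4,0,0.2],[0,0,0]],
    [[-0.5,0,0.3],[0,0,0]],
    [[-0.5,0,0.4],[0,0,0]],
    [[-0.5,0,0.4],[0,0,0]],
  ],
)

```text
time_s: 13.7
tcp_pos: [0.4248, -0.2153, 0.2606]
eef_rot: [-179.0, 89.8, 60.6]
contact_force: [-0.5, -0.5, -0.2]
gripper_width: 0.0005
```

```bash
python3 - <<'E'
from h import *
stat()
ims=[]
for n in("top","side"):
    q=r.capture(n); ims.append(q["color"]); A=cloud(q); A=A[(abs(A[:,2]-.0785)<.004)]
    S=A[(abs(A[:,0]-.55)<.04)&(A[:,1]>-.24)&(A[:,1]<-.12)]
    if len(S): 
        for a in(-.22,-.2,-.18,-.142): 
            s=S[abs(S[:,1]-a)<.01]; print(n,"sup",a,len(s),np.percentile(s[:,0],[2,50,98]).round(4) if len(s) else '')
    L=A[(abs(A[:,1]-.03)<.03)&(A[:,0]>.507)&(A[:,0]<.62)]; Cp=A[np.hypot(A[:,0]-.4955,A[:,1]-.027)<.0125]
    if len(Cp): print("coupler",((Cp.min(0)+Cp.max(0))/2).round(4))
    for a,b in((.512,.525),(.54,.555),(.573,.608)):
        s=L[(L[:,0]>a)&(L[:,0]<b)]; print("sel",a,len(s),np.median(s[:,1]).round(4) if len(s) else '')
    for m in("tin","wrench","mug"): print(m,[world(q,d["uv"]).round(3) for d in r.find_in(q,m)[:1]])
cv2.imwrite("pics/i.png",cv2.resize(np.hstack([i[70:370,130:480] for i in ims])[:,:,::-1],(800,343)))
E
```

```text
t 13.7 p [ 0.4248 -0.2153  0.2606] yaw -30.4 xaxis [ 0.002  0.003 -1.   ] j [ -3.3   0.8 -22.   -0.2 -67.1 152.9] F [-0.5 -0.5 -0.2] w 0.0005
top sup -0.22 78 [0.539  0.546  0.5542]
top sup -0.2 97 [0.541  0.5496 0.5573]
top sup -0.18 101 [0.5445 0.5531 0.5608]
top sup -0.142 121 [0.5498 0.5605 0.5713]
coupler [0.4963 0.0256 0.0786]
sel 0.512 42 0.0246
sel 0.54 74 0.0244
sel 0.573 254 0.0243
tin []
wrench [array([ 0.681, -0.221,  0.006])]
mug [array([0.629, 0.249, 0.007])]
side sup -0.22 21 [0.5377 0.542  0.5476]
side sup -0.2 41 [0.539  0.5448 0.5541]
side sup -0.18 43 [0.5433 0.5483 0.5566]
side sup -0.142 56 [0.5475 0.5558 0.5691]
coupler [0.495  0.0274 0.0786]
sel 0.512 39 0.0285
sel 0.54 37 0.0293
sel 0.573 159 0.0298
tin [array([0.772, 0.1  , 0.047])]
wrench [array([ 0.701, -0.216,  0.008])]
mug []
```

View pics/i.png

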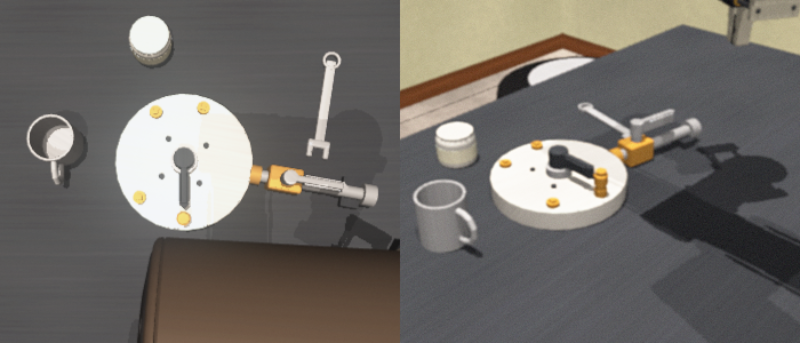

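Both levers look right: the shut-off bar lies over the pipe ((290,177)→(345,185)), and the selector points at the coupler at (183,218). The tin, wrench and mug are unmoved.

```bash
python3 -c "
from h import *
print(r.close_job())"
```

```text
the job is handed in; nothing more can be done
None
```

The job is handed in, at 13.7 s of the 67 s allowed. No verdict was reported.

I pushed the selector round with closed fingertips until it pointed at the tall coupler. After a first measurement it was 4–6 mm short, so I gave it one small extra nudge. Then I pushed the shut-off lever onto its stop, where contact force rose to about 13 N, and backed the arm well clear.

Last checks, from both cameras with the arm withdrawn:
- **Selector:** its centreline passes within about 1–2 mm of the coupler's axis, against the 12 mm allowed. The two cameras' raw positions differ by 2–5 mm, which is partly calibration, but both agree on the aim.
- **Shut-off lever:** it points at about -100.5°, against a pipe bearing of about -101°, so roughly 1° from its open stop.
- **Tin, wrench and mug:** they look unmoved in the pictures. The detector missed the tin in the final top view and the mug in the final side view. In the other view each was at its original place to within about 10 mm.

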